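Set the leak tester's air distributor to the red outlet

ROBOT

A 6-joint arm with a two-finger parallel gripper is mounted at the origin on the work surface. World frame = base frame: x ahead of the robot, y to its left, z up, the work surface at z = 0. Lengths are in mm, angles in rad, forces in N, time in s.
With the tool pointing down it reaches from about 350 to 875 mm from the base axis. Payload 4.2 kg.
Tool frame: the origin (TCP) lies between the finger pads; the fingertips stand 25 mm ahead of it and the grasp point (between the pads) lies 6 mm ahead of it; z points along the fingers, y is the line along which they close (so a half turn about z gives the same grasp; the last joint's range is limited). The gripper opens to 85 mm and grips with 20 to 120 N. Pads are 22 mm wide; open, the fingers measure 114 mm over their backs; the gripper's body (76 mm by 85 mm) begins 54 mm behind the grasp point. The pads swing forward as they close: fully open they stand 13 mm farther back than shut.
Start: joints at [1.485, 0.385, 0.008, 0, -1.194, -0.259], TCP at [211.222, 588.204, 256.312] pointing down, gripper open.
Joint ranges: [-3.14, 3.14], [-1.21, 2.06], [-1.07, 1.41], [-3.16, 2.05], [-2.99, -0.16], [-3.1, 3.1]. Speed limits (rad/s): [2.79, 2.79, 3.14, 3.14, 3.14, 3.14].

INTERFACE

Orientations are given as a unit quaternion [x, y, z, w].
In Python, from bench import arm gives the robot as it stands.
- The arm moves only by the shell command python3 -m pendant 'ROWS'. ROWS is JSON, a list of rows, each a list of 7 numbers: the shift along the tool's x, y, z in m, then the turn, a rotation vector about the tool's x, y, z in degrees, then the finger opening in m, from 0 to 0.0854. In form: [[x, y, z, wx, wy, wz, fingers], ...]. A call has 1 to 12 rows; each row shifts and turns the commanded pose from where the row before left it, along the tool's axes as they then stand; what a row does not reach is not made up. A row lasts 1/10 s, in which the tool goes at most 50 mm and 8.59 degrees, less where a joint would pass 70% of its speed; a pose out of reach is approached as far as the arm can. A call is refused whole if a number of a shift passes 0.05 or a number of a turn 8.59, either way. A call with a gripper value outside its range is refused whole. The fingers move at their own pace and stop on an object; the grip force is fixed at half the most. Time passes only in rows, so rows that do not move let the fingers close. It gives the time, the measured TCP pose, the force, the opening and the grip force at its end, in the units of the state.
- arm.read_state(): the state, without advancing time (a new reading comes with each control period).
- arm.get_image(name): name is "scene" or "top" or "wrist"; returns a dict with "image" (420x560x3 uint8, red, green, blue), "fx", "fy", "cx", "cy" (pixels), "xyz" and "rotation" of the camera in the world. Camera axes: x right, y down, z forward; pixel columns grow to the right and rows downward; lengths in mm; the calibration is good to about 2 mm. A picture is of the moment at which its call begins. There is no depth.
- arm.job_done(): hands the job in; it is judged then, once.
The state is a dict: "clock": time; "joints": joint angles; "joint_vel": joint speeds; "joint_efforts": joint torques, N m; "position": TCP position; "ee_rot": TCP orientation; "contact_force": force on the tool from outside, world axes, zero at the start; "wrist_torque": the same for the moment, N m; "gripper_width": finger opening in mm; "grasp_force": force on a finger pad.
Only numpy, scipy, OpenCV 4.12 (cv2) and the standard library are available. Lean on these libraries where they do the work, as an engineer would, in place of code of your own. Each camera call takes 0.05 s, during which the arm holds its last target. There are 200 camera calls.

TASK

Switch the air distributor to the red outlet: pull up the sprung black grip on the crank, turn the crank the shorter way round to the red mark, and let the locking pin down so that it drops fully home in the notch beside that mark, then let go. The mark shows the notch only roughly, so feel for it gently and never force the pin against the ring. Leave everything else on the bench where it is.

Things in the scene. Friction and masses are not known exactly. Their poses are not given: they have to be found in the camera images.
- head: Round grey cast air distributor fixed to the bench, 230 mm across, with four brass outlet stubs; its flat deck is 37 mm high. Origin: centre of its underside, on the crank's vertical axis. The home (start) slot is centred on its -x direction.
- hub (a point): Top centre of the crank's hub, on the crank's axis, 65 mm above the bench.
- index_ring: Aluminium ring on the deck round the hub, radius 47 to 75 mm, 8 mm high, so its flat top is 45 mm above the bench. It has four straight radial notches 12 mm wide, about 1.3 and 2.4 rad either way round from the middle of the home slot; the home slot is a long gap of about 0.45 rad either side of the head's -x. The pin starts down in the home slot. Origin: centre of its underside.
- crank (a joint): Angle of the crank about the vertical axis; it has no stop and goes all the way round. 0: crank points along the head's -x; positive: counter-clockwise seen from above. Dark steel bar, top 62 mm above the bench (hub 65 mm), stays where it is left; takes about 2 N at the grip to turn. The pin and grip sit 60 mm from the axis.
- plunger: Brass locking plunger that slides straight up and down in the crank's end, up to 14 mm, pushed down by a spring with 3 to 5 N (damped). Its round-nosed pin is 9 mm in diameter. The body's origin is on the pin's axis, at bench height when fully down. When it is fully down its nose is 7.5 mm below the ring's top; it must be raised 8 mm or more to pass over the ring (10 mm gives clearance).
- pin_tip (a point): Lowest point of the pin's nose: 37.5 mm above the bench when fully home in a notch, 45 mm when it rides on the ring's top.
- grip_mid (a point): Middle of the black upright cylindrical grip on top of the plunger, 24 mm in diameter, 42 mm tall, here 92 mm above the bench when the plunger is down (grip spans 70 to 112 mm). The grip spins freely on the plunger and can be pinched from above from any side.
- mark_red: Red disc, 19 mm across, 6 mm high, stuck by hand on the deck outside the ring, about 92 mm from the crank's axis: marks the red outlet. Origin: centre of its underside. Like every mark it is not exactly in line with its notch: seen from the axis, the middle of the notch lies up to 0.16 rad to either side of the mark (up to 10 mm along the pin's circle). The marks change places from time to time.
- mark_blue: Blue disc like the red one: another outlet's mark.
- mark_yellow: Yellow disc like the red one: another outlet's mark.
- mark_white: White disc like the red one: another outlet's mark.
- mug: White mug, 80 mm across, 90 mm tall, bystander.
- oil_bottle: Small amber bottle, 44 mm across, 100 mm tall, bystander.
- pad_can: Can of pads, 70 mm across, 50 mm tall, bystander.
- mallet: Mallet lying down, 240 mm long, bystander.
- screwdriver: Blue screwdriver lying down, 170 mm long, bystander.
- spool: Small wooden spool, 32 mm across, 30 mm tall, near the distributor, bystander.
- collar: Brass collar, 34 mm across, 14 mm tall, near the distributor, bystander.

How it is judged:
By the outcome, as a careful person would: the job done as asked, in the order asked, and still so for the second after the job is handed in, with the robot touching nothing.
It also fails if it takes over 54 s, if anything falls off the work surface, if the arm or the gripper's body presses on something with over 40 N, if the wrist force passes 120 N, or if a joint passes its speed limit or range.

## Working session

There is one attempt and no reset: what is moved stays moved. The work goes in short steps, Python scripts to look and compute and a shell command to move; the robot and the scene stay as the last step left them, time stands still between calls to the robot, and variables do not carry over. Pictures are saved under pics/ and viewed, at most 10 in all, crops included, and the job is handed in when it is done.

```bash
mkdir -p pics; ls; python3 - <<'E'
from bench import arm
import cv2
s=arm.read_state();print(s)
for n in("top","scene"):
    d=arm.get_image(n);cv2.imwrite(f"pics/{n}0.png",d["image"][:,:,::-1]);print(n,{k:(v.tolist() if hasattr(v,'tolist') else v) for k,v in d.items() if k!="image"})
E
```

```text
pics
{'clock': 0.0, 'joints': array([ 1.48460952e+00,  3.85569973e-01,  6.63161529e-03, -5.17679196e-04,
       -1.19403204e+00, -2.58592611e-01]), 'joint_vel': array([-1.03804187e-03, -1.10022307e-04,  6.20841692e-04,  4.54968335e-04,
       -1.28637285e-03, -6.36578764e-05]), 'joint_efforts': array([ 7.00911660e-04, -3.92284012e+01,  1.88402045e+01,  4.18611377e+00,
       -4.59689458e-03, -1.13469063e-06]), 'position': array([211.04305995, 587.71976426, 255.21293847]), 'ee_rot': array([ 9.85160661e-01, -1.71631096e-01, -1.46098134e-04,  1.10371064e-03]), 'contact_force': array([ 0.73404888, -0.20573999,  0.53753441]), 'wrist_torque': array([0.01989838, 0.02962184, 0.09371924]), 'grasp_force': 0.0, 'gripper_width': 85.25133817616062}
top {'fx': 536.0139072603381, 'fy': 536.0139072603381, 'cx': 291.17766746379584, 'cy': 218.4515076345045, 'xyz': [276.4494708700703, 1.5472199811436158, 1405.8657220745806], 'rotation': [0.7078995328770145, -0.7014472591133045, 0.05898578587311109, -0.05805748099830759]}
scene {'fx': 503.82363714652075, 'fy': 503.82363714652075, 'cx': 270.5301941648688, 'cy': 210.88619660685174, 'xyz': [1346.2933462952835, 486.1561114096971, 955.6327390414126], 'rotation': [0.45892955773594846, 0.7900367204397846, -0.3528809000251935, -0.2017441741177323]}
```

View pics/top0.png

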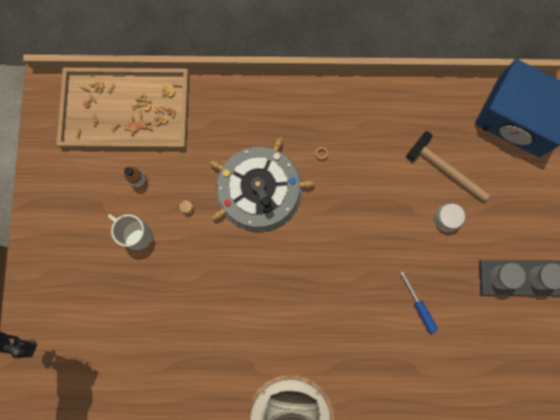

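View pics/scene0.png

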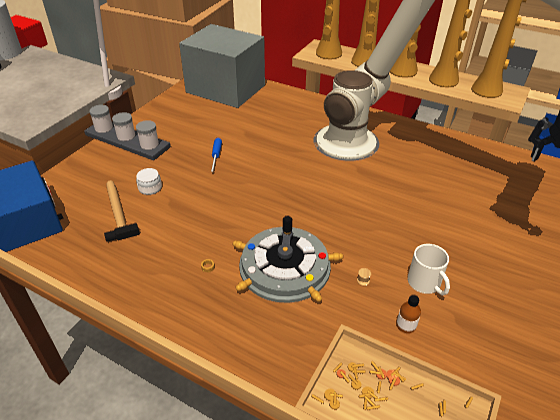

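The top view shows the head at about (259,188), the grip at (266,204) and the red mark at (227,203). White is near (277,156), blue (292,181) and yellow (226,173). I'll refine these positions by colour and back-projection.

```bash
cat > h.py <<'E'
import numpy as np
from scipy.spatial.transform import Rotation as R
def ray(d,u,v,z):
    r=R.from_quat(d["rotation"]).apply([(u-d["cx"])/d["fx"],(v-d["cy"])/d["fy"],1.])
    c=np.array(d["xyz"]);return c+r*(z-c[2])/r[2]
def proj(d,p):
    q=R.from_quat(d["rotation"]).inv().apply(np.array(p)-np.array(d["xyz"]))
    return d["fx"]*q[0]/q[2]+d["cx"],d["fy"]*q[1]/q[2]+d["cy"]
E
python3 - <<'E'
from bench import arm
import cv2,numpy as np
from h import *
d=arm.get_image("top");im=d["image"]
c=cv2.resize(im[135:240,195:325],None,fx=6,fy=5.7,interpolation=cv2.INTER_CUBIC)
c=cv2.resize(im[138:238,195:325],(780,600),interpolation=cv2.INTER_CUBIC)
cv2.imwrite("pics/crop.png",c[:,:,::-1])
h=cv2.cvtColor(im,cv2.COLOR_RGB2HSV)
def blob(n,lo,hi,z):
    m=cv2.inRange(h,lo,hi);m[:140]=0;m[235:]=0;m[:,:205]=0;m[:,310:]=0
    v,u=np.nonzero(m);print(n,len(u),u.mean(),v.mean(),ray(d,u.mean(),v.mean(),z))
blob("red",(172,150,80),(180,255,255),43);blob("red0",(0,190,120),(5,255,255),43)
blob("blue",(105,150,60),(125,255,255),43);blob("yel",(22,150,120),(32,255,255),43)
print("head",ray(d,259,188,37),"grip",ray(d,266,204,112))
E
```

```text
red 0 nan nan [nan nan nan]
red0 0 nan nan [nan nan nan]
blue 4 292.25 180.5 [604.79683527  -1.11253189  43.        ]
yel 9 225.88888888888889 173.22222222222223 [622.67166572 172.52666945  43.        ]
head [585.30540773  85.60604756  37.        ] grip [528.29067035  63.0353883  112.        ]<stdin>:11: RuntimeWarning: Mean of empty slice.
  ret = ret.dtype.type(ret / rcount)
```

View pics/crop.png

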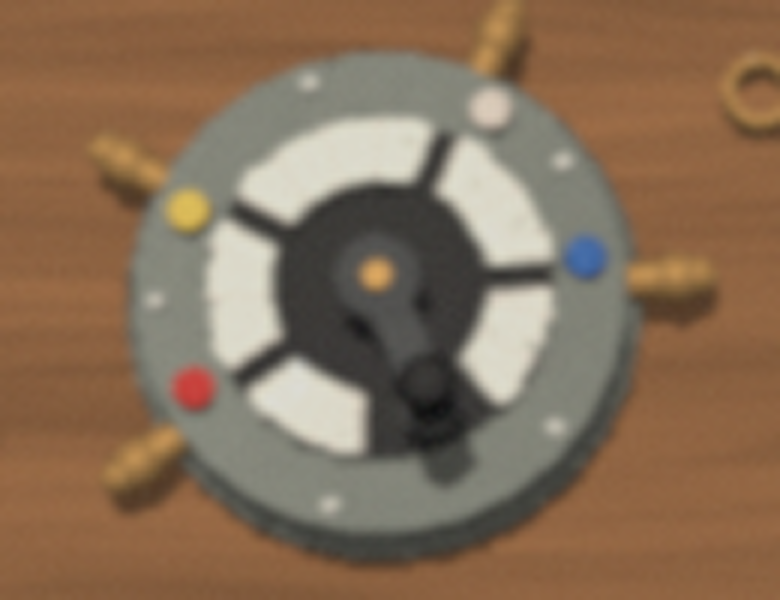

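The crop shows the hub at (375,272), the grip top at (428,383) and the red mark at (194,389). Red's notch runs from (293,350) to (238,380). Red is the next outlet clockwise from home.

```bash
python3 - <<'E'
from bench import arm
import numpy as np
from h import *
d=arm.get_image("top")
f=lambda a,b,z:ray(d,195+(a+.5)/6-.5,138+(b+.5)/6-.5,z)
hub=f(375,272,65);print("hub",hub)
rc=f(381,286,45);print("ring c from extents",rc)
ang=lambda p:np.arctan2(p[1]-hub[1],p[0]-hub[0])
pts=dict(grip=(428,383,112),red=(194,389,43),rn_o=(240,379,44),rn_i=(290,351,44),yn=(232,209,44),yni=(284,235,44),wn=(444,138,44),wni=(427,185,44),bn=(550,271,44),bni=(488,275,44),slotL=(367,450,44),slotR=(490,405,44))
for k,v in pts.items():
    p=f(*v);print(k,p.round(1),"r",np.hypot(*(p-hub)[:2]).round(1),"ang",ang(p).round(3))
s=arm.read_state();M=R.from_quat(s["ee_rot"]).as_matrix();print(M.round(3),s["position"],s["clock"])
E
```

```text
hub [592.28301201  89.05287352  65.        ]
ring c from extents [590.79776609  87.63664608  45.        ]
grip [534.8  63.3 112. ] r 63.0 ang -2.721
red [544.9 167.6  43. ] r 91.7 ang 2.113
rn_o [549.3 147.8  44. ] r 72.7 ang 2.202
rn_i [561.9 126.5  44. ] r 48.2 ang 2.253
yn [624.8 153.2  44. ] r 71.9 ang 1.102
yni [613.4 130.3  44. ] r 46.3 ang 1.099
wn [657.6  61.4  44. ] r 70.9 ang -0.4
wni [636.3  68.5  44. ] r 48.6 ang -0.436
bn [598.4  14.5  44. ] r 74.8 ang -1.489
bni [596.4  41.4  44. ] r 47.9 ang -1.486
slotL [518.7  92.3  44. ] r 73.6 ang 3.097
slotR [538.9  39.7  44. ] r 72.7 ang -2.395
[[ 0.941 -0.338 -0.   ]
 [-0.338 -0.941 -0.001]
 [ 0.     0.001 -1.   ]] [211.13898256 587.93595095 255.66155609] 0.2
```

```bash
python3 -m pendant '[[0.034,0.027,0,0,0,0,0.08],[0.034,0.027,0,0,0,0,0.08],[0.034,0.027,0,0,0,0,0.08],[0.034,0.027,0,0,0,0,0.08],[0.034,0.027,0,0,0,0,0.08],[0.034,0.027,0,0,0,0,0.08],[0.034,0.027,0,0,0,0,0.08],[0.034,0.027,0,0,0,0,0.08],[0.034,0.027,0,0,0,0,0.08],[0.034,0.027,0,0,0,0,0.08],[0.034,0.027,0,0,0,0,0.08],[0.034,0.027,0,0,0,0,0.08]]'
python3 -m pendant '[[0.034,0.027,0.005,0,0,0,0.06],[0.034,0.027,0.005,0,0,0,0.06],[0.005,0.006,0.01,0,0,0,0.06],[0,0,0.02,0,0,0,0.06],[0,0,0,0,0,0,0.06],[0,0,0,0,0,0,0.06]]'
python3 - <<'E'
from bench import arm
import cv2
from h import *
d=arm.get_image("wrist");cv2.imwrite("pics/w1.png",d["image"][:,:,::-1])
s=arm.read_state();print(s["position"],s["contact_force"],s["joints"].round(2),s["clock"])
for p in ([534.8,63.3,112],[592.3,89,65],[534.8,63.3,92]):print(p,proj(d,p))
E
```

```text
clock: 1.4
position: [486.3, 143.7, 256.4]
ee_rot: [0.985, -0.171, 0.0, -0.0]
contact_force: [1.1, 1.7, 0.9]
gripper_width: 80.1
grasp_force: 0.0
clock: 2.0
position: [533.9, 64.4, 216.3]
ee_rot: [0.985, -0.171, -0.0, 0.0]
contact_force: [-0.1, -0.0, 0.5]
gripper_width: 60.1
grasp_force: 0.0
[534.31163663  64.77156073 217.00212885] [-0.22053469  0.47503856  1.06321085] [ 0.42  0.27 -0.27  0.   -1.03  0.8 ] 2.05
[534.8, 63.3, 112] (np.float64(284.10888987027204), np.float64(214.5465592978032))
[592.3, 89, 65] (np.float64(229.3444894862147), np.float64(140.3563844389659))
[534.8, 63.3, 92] (np.float64(284.0133569117362), np.float64(205.35123347269155))
```

View pics/w1.png

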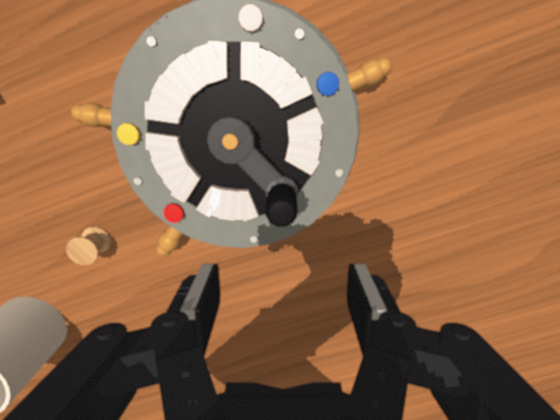

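The wrist view agrees with my estimates: hub at (230,141), grip top at (282,211), red mark at (174,213). The red notch runs from (210,181) to (196,202).

```bash
python3 - <<'E'
from bench import arm
from h import *
d=arm.get_image("wrist")
hub=ray(d,230,141.5,65);print(hub)
for n,u,v,z in [("grip",282.5,211,112),("red",174,213,43),("rno",196,202,44),("rni",209,182,44),("bno",314,99,44),("bni",285,113,44),("yo",147,127,44),("yi",178,131,44),("wo",234,43,44),("wi",234,79,44)]:
    p=ray(d,u,v,z);q=p-hub;print(n,p.round(1),np.hypot(q[0],q[1]).round(1),np.arctan2(q[1],q[0]).round(3))
E
```

```text
[591.85414139  89.44325069  65.        ]
grip [538.   63.9 112. ] 59.6 -2.699
red [546.5 168.2  43. ] 90.9 2.093
rno [549.7 144.1  44. ] 69.0 2.228
rni [563.1 125.2  44. ] 45.9 2.248
bno [599.1  14.6  44. ] 75.2 -1.475
bni [596.6  40.9  44. ] 48.7 -1.474
yo [625.2 155.4  44. ] 73.9 1.103
yi [613.3 132.   44. ] 47.6 1.105
wo [660.2  61.   44. ] 74.1 -0.394
wi [635.7  71.1  44. ] 47.5 -0.396
```

```bash
python3 -m pendant '[[0.003,-0.001,0.025,0,0,0,0.06],[0,0,0.03,0,0,0,0.06],[0,0,0.03,0,0,0,0.06],[0,0,0.02,0,0,0,0.06],[0,0,0.01,0,0,0,0.06],[0,0,0,0,0,0,0.06]]'
python3 -m pendant '[[0,0,0,0,0,0,0.03],[0,0,0,0,0,0,0.03],[0,0,0,0,0,0,0.02],[0,0,0,0,0,0,0.015],[0,0,0,0,0,0,0.015],[0,0,0,0,0,0,0.015]]'
```

```text
clock: 2.7
position: [537.1, 64.5, 100.9]
ee_rot: [0.985, -0.171, -0.001, 0.0]
contact_force: [-0.3, 1.0, 0.6]
gripper_width: 59.6
grasp_force: 0.0
clock: 3.3
position: [538.1, 64.4, 102.8]
ee_rot: [0.985, -0.171, 0.001, -0.001]
contact_force: [-0.9, -0.1, 6.7]
gripper_width: 22.5
grasp_force: 58.6
```

```bash
python3 -m pendant '[[0,0,-0.003,0,0,0,0.015],[0,0,-0.003,0,0,0,0.015],[0,0,-0.003,0,0,0,0.015],[0,0,-0.003,0,0,0,0.015],[0,0,0,0,0,0,0.015],[0,0,0,0,0,0,0.015]]'
```

```text
clock: 3.9
position: [537.7, 64.4, 113.3]
ee_rot: [0.985, -0.172, 0.001, -0.0]
contact_force: [3.2, 1.0, -5.9]
gripper_width: 22.5
grasp_force: 59.0
```

```bash
cat > arc.py <<'E'
import numpy as np,sys
def arc(a0,a1,n,r=60,q=.0005):
    x=np.array([.941,-.338]);y=np.array([-.338,-.941])
    a=np.linspace(a0,a1,n+1);P=r/1000*np.c_[np.cos(a),np.sin(a)];P-=P[0]
    T=np.round(np.c_[P@x,P@y]/q)*q
    print(np.diff(T,axis=0).round(4).tolist())
E
python3 -c "
from arc import arc
arc(3.571,2.9,11)
arc(2.9,2.215,11)"
```

```text
[[-0.0025, -0.0025], [-0.0025, -0.003], [-0.002, -0.003], [-0.002, -0.003], [-0.0015, -0.0035], [-0.0015, -0.003], [-0.0015, -0.0035], [-0.001, -0.0035], [-0.001, -0.0035], [-0.001, -0.0035], [-0.0005, -0.004]]
[[-0.0005, -0.0035], [0.0, -0.004], [0.0005, -0.0035], [0.0005, -0.004], [0.0005, -0.0035], [0.001, -0.0035], [0.001, -0.004], [0.0015, -0.0035], [0.0015, -0.003], [0.0015, -0.0035], [0.002, -0.003]]
```

```bash
python3 -m pendant '[[-0.0025,-0.0025,0,0,0,0,0.015],[-0.0025,-0.003,0,0,0,0,0.015],[-0.002,-0.003,0,0,0,0,0.015],[-0.002,-0.003,0,0,0,0,0.015],[-0.0015,-0.0035,0,0,0,0,0.015]]'; python3 -m pendant '[[-0.0015,-0.003,0,0,0,0,0.015],[-0.0015,-0.0035,0,0,0,0,0.015],[-0.001,-0.0035,0,0,0,0,0.015],[-0.001,-0.0035,0,0,0,0,0.015],[-0.001,-0.0035,0,0,0,0,0.015],[-0.0005,-0.004,0,0,0,0,0.015]]'
```

```text
clock: 4.4
position: [532.9, 81.8, 113.5]
ee_rot: [0.985, -0.171, 0.001, 0.0]
contact_force: [4.8, -1.5, -4.7]
gripper_width: 22.2
grasp_force: 59.0
clock: 5.0
position: [534.0, 103.2, 113.5]
ee_rot: [0.985, -0.171, 0.001, 0.001]
contact_force: [6.4, -4.5, -5.4]
gripper_width: 22.8
grasp_force: 59.0
```

```bash
python3 -m pendant '[[0,-0.0035,0,0,0,0,0.015],[0,-0.004,0,0,0,0,0.015],[0.0005,-0.0035,0,0,0,0,0.015],[0.0005,-0.004,0,0,0,0,0.015],[0.0005,-0.0035,0,0,0,0,0.015],[0.001,-0.0035,0,0,0,0,0.015]]'; python3 -m pendant '[[0.001,-0.004,0,0,0,0,0.015],[0.0015,-0.0035,0,0,0,0,0.015],[0.0015,-0.003,0,0,0,0,0.015],[0.0015,-0.0035,0,0,0,0,0.015],[0.002,-0.003,0,0,0,0,0.015],[0,0,0,0,0,0,0.015]]'
python3 - <<'E'
from bench import arm
import cv2
from h import *
for n in("wrist","scene"):
    d=arm.get_image(n);im=d["image"]
    if n=="scene": im=cv2.resize(im[200:310,220:360],(760,597),interpolation=cv2.INTER_CUBIC)
    cv2.imwrite(f"pics/{n}2.png",im[:,:,::-1])
s=arm.read_state();p=s["position"];print(p,s["contact_force"]);print(np.arctan2(p[1]-89.3,p[0]-592),np.hypot(p[1]-89.3,p[0]-592))
E
```

```text
clock: 5.6
position: [542.5, 122.0, 112.9]
ee_rot: [0.985, -0.172, -0.001, 0.002]
contact_force: [3.5, -4.9, -4.1]
gripper_width: 22.4
grasp_force: 59.0
clock: 6.2
position: [554.3, 135.2, 112.2]
ee_rot: [0.985, -0.172, -0.002, 0.002]
contact_force: [3.5, -4.8, -5.1]
gripper_width: 22.3
grasp_force: 59.1
[554.3246024  135.13290102 112.29872779] [ 2.36707495 -5.25572263 -4.40472083]
2.258818494528601 59.33034973764678
```

View pics/scene2.png

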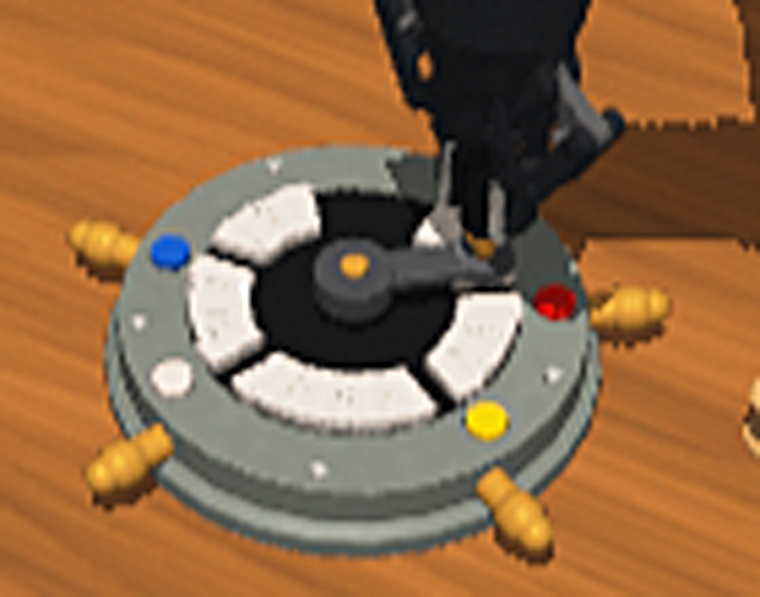

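View pics/wrist2.png

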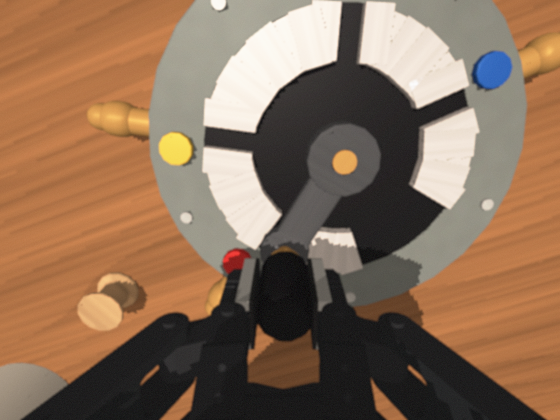

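The wrist view shows the pin close to the notch, with the ring edge before it at about (281,213) to (247,243). The scene view shows the crank over the red notch. I'll measure the notch's centre line from that edge.

```bash
python3 - <<'E'
from bench import arm
from h import *
import cv2
d=arm.get_image("wrist");im=d["image"]
hub=ray(d,344.5,161.5,65);print("hub",hub)
for n,u,v,z in [("ei",281,213,45),("eo",247,243,45),("barcentre",305,213,62),("yo",205,137,44),("yi",255,144,44),("wi",349,63,44),("wo",353,5,44),("bi",418,118,44),("bo",466,97,44)]:
    q=(ray(d,u,v,z)-hub)[:2];r=np.hypot(*q);a=np.arctan2(q[1],q[0]);print(n,r.round(1),a.round(3),"centre if edge",(a+np.arcsin(6/r)).round(3))
c=cv2.resize(im[180:280,210:350],(798,570),interpolation=cv2.INTER_CUBIC);cv2.imwrite("pics/w3.png",np.clip(c[:,:,::-1].astype(float)*1.6,0,255))
E
```

```text
hub [591.73888318  88.8443084   65.        ]
ei 47.2 2.058 centre if edge 2.185
eo 75.6 2.029 centre if edge 2.108
barcentre 34.3 2.212 centre if edge 2.388
yo 74.0 1.1 centre if edge 1.181
yi 46.4 1.108 centre if edge 1.238
wi 46.9 -0.413 centre if edge -0.285
wo 72.9 -0.392 centre if edge -0.309
bi 46.6 -1.485 centre if edge -1.356
bo 72.9 -1.488 centre if edge -1.406[ WARN:0@0.714] global loadsave.cpp:1063 imwrite_ Unsupported depth image for selected encoder is fallbacked to CV_8U.
```

View pics/w3.png

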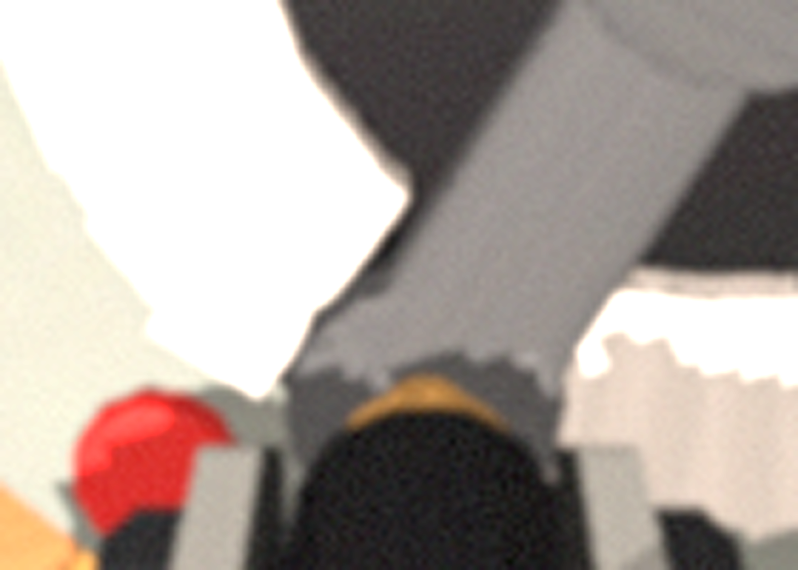

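The enlarged crop shows the notch's near edge running from (408,197) to (262,397), and the crank bar beside it with edges (545,30)–(410,250) and (740,100)–(590,330).

```bash
python3 - <<'E'
from bench import arm
from h import *
d=arm.get_image("wrist")
hub=ray(d,344.5,161.5,65)
g=lambda a,b,z:(ray(d,210+(a+.5)/5.7-.5,180+(b+.5)/5.7-.5,z)-hub)[:2]
for n,a,b in [("ei",408,197),("em",320,315),("eo",262,397)]:
    q=g(a,b,45);r=np.hypot(*q);t=np.arctan2(q[1],q[0]);print(n,r.round(1),t.round(3),(t+np.arcsin(6/r)).round(3))
for L in [((545,30),(410,250)),((740,100),(590,330))]:
    p,q=g(*L[0],62),g(*L[1],62);print("bar",np.arctan2(*(q-p)[::-1]).round(3),"offset",np.cross(p,(q-p)/np.linalg.norm(q-p)).round(1))
E
```

```text
ei 47.7 2.07 2.196
em 63.9 2.099 2.193
eo 75.4 2.116 2.196
bar 2.279 offset 10.2
bar 2.282 offset -8.9<stdin>:9: DeprecationWarning: Arrays of 2-dimensional vectors are deprecated. Use arrays of 3-dimensional vectors instead. (deprecated in NumPy 2.0)
```

```bash
python3 -m pendant '[[0.001,-0.0015,0,0,0,0,0.015],[0.001,-0.002,0,0,0,0,0.015],[0,0,0,0,0,0,0.015],[0,0,0,0,0,0,0.015]]'
python3 -m pendant '[[0,0,0.001,0,0,0,0.015],[0,0,0.001,0,0,0,0.015],[0,0,0,0,0,0,0.015],[0,0,0,0,0,0,0.015]]'
```

```text
clock: 6.8
position: [557.1, 137.4, 112.2]
ee_rot: [0.985, -0.172, -0.002, 0.003]
contact_force: [2.6, -6.4, -5.5]
gripper_width: 22.4
grasp_force: 59.1
clock: 7.2
position: [557.1, 137.4, 110.3]
ee_rot: [0.985, -0.172, -0.002, 0.003]
contact_force: [2.3, -5.5, -3.9]
gripper_width: 22.4
grasp_force: 59.1
```

```bash
python3 -m pendant '[[0,0,0.001,0,0,0,0.015],[0,0,0,0,0,0,0.015]]'
python3 -m pendant '[[0,0,0.001,0,0,0,0.015],[0,0,0,0,0,0,0.015]]'
python3 -m pendant '[[0,0,0.0005,0,0,0,0.015],[0,0,0,0,0,0,0.015]]'
```

```text
clock: 7.4
position: [557.1, 137.4, 109.3]
ee_rot: [0.985, -0.172, -0.002, 0.003]
contact_force: [2.2, -5.2, -4.1]
gripper_width: 22.9
grasp_force: 59.1
clock: 7.6
position: [557.1, 137.4, 108.3]
ee_rot: [0.985, -0.172, -0.002, 0.003]
contact_force: [0.6, -5.2, -4.3]
gripper_width: 22.8
grasp_force: 59.1
clock: 7.8
position: [557.1, 137.4, 107.8]
ee_rot: [0.985, -0.172, -0.002, 0.003]
contact_force: [2.9, -5.5, -3.6]
gripper_width: 22.9
grasp_force: 59.1
```

```bash
for i in 1; do python3 -m pendant '[[0,0,0.001,0,0,0,0.015],[0,0,0,0,0,0,0.015]]' | grep -E "pos|contact"; done
python3 -m pendant '[[0,0,0.001,0,0,0,0.015],[0,0,0,0,0,0,0.015]]' | grep -E "pos|contact"
```

```text
position: [557.1, 137.4, 106.8]
contact_force: [2.1, -4.5, -4.1]
position: [557.2, 137.4, 105.9]
contact_force: [2.3, -5.4, -3.3]
```

```bash
python3 -m pendant '[[0,0,0.001,0,0,0,0.015],[0,0,0,0,0,0,0.015]]' | grep -E "pos|contact"
python3 -m pendant '[[0,0,0.001,0,0,0,0.015],[0,0,0,0,0,0,0.015]]' | grep -E "pos|contact"
python3 -m pendant '[[0,0,0.001,0,0,0,0.015],[0,0,0,0,0,0,0.015]]' | grep -E "pos|contact"
```

```text
position: [557.2, 137.4, 104.9]
contact_force: [2.8, -5.9, -4.0]
position: [557.2, 137.5, 104.0]
contact_force: [1.9, -5.2, -3.9]
position: [557.2, 137.5, 103.1]
contact_force: [2.5, -5.8, -4.6]
```

```bash
python3 -m pendant '[[0,0,0.0005,0,0,0,0.015],[0,0,0,0,0,0,0.015]]' | grep -E "pos|contact"
python3 -m pendant '[[0,0,0.0005,0,0,0,0.015],[0,0,0,0,0,0,0.015]]' | grep -E "pos|contact"
```

```text
position: [557.5, 137.6, 103.0]
contact_force: [2.0, -5.5, -2.0]
position: [557.8, 137.8, 103.0]
contact_force: [1.5, -4.5, -0.2]
```

```bash
python3 -m pendant '[[0,0,0,0,0,0,0.03],[0,0,0,0,0,0,0.045],[0,0,0,0,0,0,0.055],[0,0,0,0,0,0,0.055],[0,0,0,0,0,0,0.055],[0,0,0,0,0,0,0.055]]'
python3 -m pendant '[[0,0,-0.01,0,0,0,0.055],[0,0,-0.02,0,0,0,0.055],[0,0,-0.03,0,0,0,0.055],[0,0,-0.03,0,0,0,0.055],[0,0,-0.03,0,0,0,0.055],[-0.04,0,-0.02,0,0,0,0.055],[-0.04,0,0,0,0,0,0.055],[-0.04,0,0,0,0,0,0.055],[0,0,0,0,0,0,0.055],[0,0,0,0,0,0,0.055]]'
python3 - <<'E'
from bench import arm
import cv2
from h import *
for n,z in (("scene",None),("wrist",None)):
    d=arm.get_image(n);im=d["image"]
    if n=="scene": im=cv2.resize(im[190:310,220:360],(700,600),interpolation=cv2.INTER_CUBIC)
    cv2.imwrite(f"pics/{n}9.png",im[:,:,::-1])
    a=2.195;b=[592+60*np.cos(a),89.2+60*np.sin(a)]
    for h in(112,120): print(n,h,proj(d,b+[h]))
E
```

```text
clock: 9.8
position: [559.0, 139.8, 102.8]
ee_rot: [0.985, -0.171, -0.0, 0.0]
contact_force: [0.3, 0.4, 0.2]
gripper_width: 55.1
grasp_force: 0.0
clock: 10.8
position: [445.9, 180.7, 244.1]
ee_rot: [0.985, -0.171, 0.001, -0.001]
contact_force: [-0.2, -0.5, 0.4]
gripper_width: 54.7
grasp_force: 0.0
scene 112 (np.float64(310.26715510491186), np.float64(232.58895902916677))
scene 120 (np.float64(310.4277855054045), np.float64(230.18402848580905))
wrist 112 (np.float64(287.9667452417324), np.float64(37.406563935776745))
wrist 120 (np.float64(288.11781755826786), np.float64(35.56998141223306))
```

View pics/scene9.png

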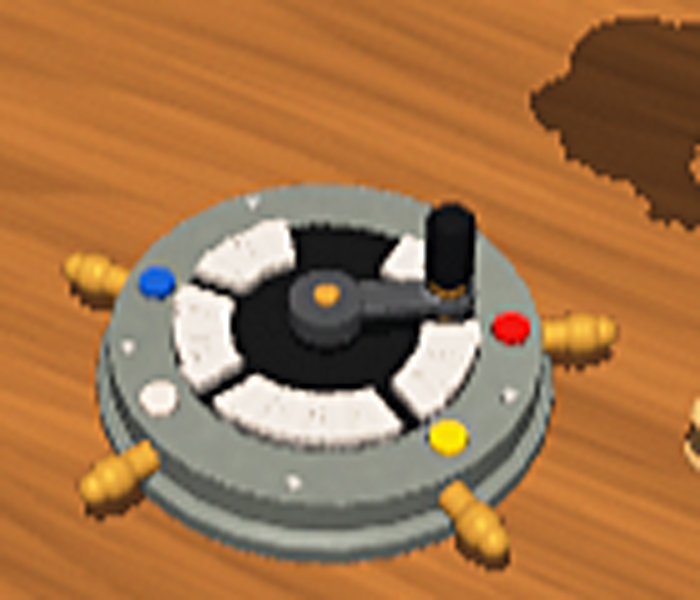

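View pics/wrist9.png

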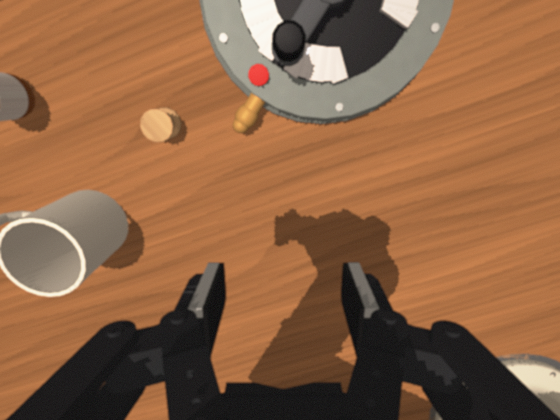

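The scene crop puts the grip top at (451,213), which is full-frame (310.2,232.6). That matches the fully-down prediction of (310.3,232.6), and the spool and mug haven't moved.

```bash
python3 -c "
from bench import arm
print(arm.job_done())"
```

```text
the job is handed in; nothing more can be done
None
```

The crank is at the red outlet, turned the shorter way (clockwise); the pin is fully home in the red notch, the grip is released, and the job was handed in at about 11 s.

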